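# Brush out the food flask, then hold the extractor lever level

### The job

Take the long brush out of its stand and brush out the steel food flask with two strokes, each going right down to the flask's floor and up again to near the rim, then stand the brush back in its stand. Then, with the fingers, press the red spring lever down from above until it is level (half its travel, top of the red pad even with the yellow-tipped marker post) and keep it held there to run the dust extractor: the program finishes while still holding the lever level, with nothing let go. Leave the flask standing in its dock and do not disturb the climbing gear lying around.

Things in the scene. Friction and masses are not known exactly. Their poses are not given: they have to be found in the camera images.
- brush_handle (a point): Middle of the brush's round wooden handle (18 mm diameter, 100 mm long), on the brush axis; frame z runs from bristles to handle end. Brush: 220 mm long, about 90 g; rigid bristle head 45 mm diameter, 74 mm long; stem 8 mm. This point is 170 mm above the head's flat lower end. At the start the brush stands loose, upright, head down in its stand.
- brush_tip (a point): Centre of the flat lower end of the brush's yellow and white bristle head, on the brush axis (170 mm below brush_handle). The head is rigid.
- stand_floor (a point): Centre of the inner floor (10 mm above the bench) of the brush stand: a fixed white ceramic cup on a round wooden foot, inside diameter 66 mm, outside 74 mm, rim 70 mm above the bench (60 mm above this point).
- flask_rim (a point): Centre of the mouth of the loose, open steel food flask (about 350 g); frame z is its axis. 92 mm outside, 82 mm inside diameter, 105 mm high. It stands in the black ring (top 26 mm above the bench) of the fixed grey suction dock; its rim is 115 mm above the bench. The dock's snout, on its far side about 75 mm from the flask's axis, is 90 mm high.
- flask_floor (a point): Centre of the flask's inner floor, 99 mm below flask_rim; frame z points up along the flask's axis.
- lever_pad (a point): Centre of the upper face of the lever's red pad (50 mm along the lever, 46 mm wide): press here from above. Moves with the lever, which reaches from its hinge on the unit's far side roughly towards the robot; 95 mm from the hinge axis. Its height above the bench: about 103 mm untouched, 71 mm with the lever level, 38 mm at the bottom stop.
- lever_unit: Fixed lever unit: dark steel base 170 x 74 x 12 mm, two grey cheeks 84 mm high carrying the hinge. Origin: centre of the base's underside; x runs from pad to hinge, z up. Hinge axis along y at x = +60, z = 65 mm; pad centre at x = -35 mm when level. White marker post beside the pad at x = -35, y = +47 mm; its yellow tip, 71 mm high, shows level.
- lever (a joint): Angle of the lever in rad: 0 untouched (raised 20 degrees above level), 0.35 level (half travel), 0.70 on its bottom stop. Grows as it is pressed; a spring pushes it back up. Pressing on the pad centre takes about 5 N to start, 10 N to hold it level, 16 N at the bottom stop.
- nut_mid (a point): Bystander: centre of a gold metal climbing nut (wedge, about 26 x 19 x 28 mm), leave alone.
- belay_mid (a point): Bystander: blue anodised belay device lying flat, about 70 x 46 x 26 mm; point 12 mm above the bench, leave alone.
- screw_mid (a point): Bystander: steel ice screw lying on the bench, 175 mm long (along its x), hanger 46 mm wide at its +x end; point on its tube, leave alone.
- headlamp_mid (a point): Bystander: centre of a grey plastic headlamp, about 45 x 62 x 44 mm, leave alone.
Mind the look-alikes: they are no part of the job. What is shaped like the part that bears stand_floor but purple is not meant. What is shaped like the part that bears flask_rim but blue or turquoise is not meant.

How it is judged:
By the outcome, as a careful person would: the job done as asked, in the order asked, and still so for the second after the job is handed in, while the arm keeps its last pose, push and grip.
It also fails if it takes over 64 s, if anything falls off the work surface, if the arm or the gripper's body presses on something with over 40 N, if the wrist force passes 120 N, or if a joint passes its speed limit or range.

### The arm

A 7-joint arm with a two-finger parallel gripper is mounted at the origin on the work surface. World frame = base frame: x ahead of the robot, y to its left, z up, the work surface at z = 0. Lengths are in m, angles in rad, forces in N, time in s.
With the tool pointing down it reaches from about 0.4 to 0.85 m from the base axis. Payload 4.5 kg.
Tool frame: the origin (TCP) lies on the centre line of the jaws, within the pads' length; the fingertips stand 11 mm ahead of it and the grasp point (between the pads) lies 8 mm behind it; z points along the fingers, x is the direction in which the jaws open and shut, and the axes are right-handed (so a half turn about z gives the same grasp; the last joint's range is limited). The gripper opens to 88 mm and grips with 3 to 60 N. Pads are 18 mm wide; open, the fingers measure 123 mm over their backs; the gripper's body (75 mm by 187 mm) begins 45 mm behind the grasp point.
Start: joints at [-1.117, 0.689, -0.195, 1.565, 0.157, 0.902, -0.215], TCP at [0.255, 0.571, 0.25] pointing down, gripper open.
Joint ranges: [-3.01, 3.01], [-0.46, 2.08], [-1.47, 1.51], [0.13, 2.56], [-1, 4.14], [0.04, 2.09], [-2.66, 2.66]. Speed limits (rad/s): [2.57, 2.57, 3.14, 3.14, 3.14, 3.14, 3.14].

### API

Orientations are given as a rotation vector (axis times angle).
In Python, from cell import * gives the robot as it stands.
- The arm moves only by the tool play_rows, never from a script. Its argument "targets" is text: rows parted by semicolons, each of 5 numbers parted by spaces: the shift along the tool's x, y, z in cm, then the turn about the tool's z in rad, then the opening, from -1 (shut) to 1 (fully open). A call has 1 to 12 rows; each row shifts and turns the commanded pose from where the row before left it, along the tool's axes as they then stand; what a row does not reach is not made up. A row lasts 1/8 s, in which the tool goes at most 62.5 mm and 10.7 degrees, less where a joint would pass 70% of its speed; a pose out of reach is approached as far as the arm can. A call is refused whole if a number of a shift passes 6.25 or a number of a turn 0.188, either way. A call with a gripper value outside its range is refused whole. The fingers move at their own pace and stop on an object; the grip force is fixed at half the most. Time passes only in rows, so rows that do not move let the fingers close. It gives the time, the measured TCP pose, the force and the opening at its end, in the units of the state.
- get_state(): the state, without advancing time (a new reading comes with each control period).
- capture(name): name is "scene" or "top"; returns a dict with "image" (480x640x3 uint8, red, green, blue), "vertical_fov" (degrees; the focal length in pixels is half the picture's height over the tangent of half this angle, whatever the lens; pixels are square), "cx", "cy" (the principal point, pixels), "extrinsics" (4x4, takes a point from camera to world coordinates). Camera axes: x right, y up, looking along -z (the intrinsics and any distortion apply to the point x, -y, -z); pixel columns grow to the right and rows downward; lengths in m; the calibration is good to about 2 mm. A picture is of the moment at which its call begins. There is no depth.
- finish_job(): hands the job in, once; it reports no verdict.
Trained networks look in a picture, given as the dict that the camera call returned (one of the last four; its "shot" number tells which), for a name from the list of things; names that differ only in an ending like _2 or _b are one class to them, and where a whole thing is asked for, a point or a joint stands for the part that bears it (a point fixed in the world has none). Each returns a list of dicts, best first, with "conf" (0 to 1); they miss things now and then, are a little off and sometimes report something else, mostly with a low value. They report only what shows in the picture. A call takes as long as a camera call. They do not tell look-alikes from the thing itself.
- boxes_of(picture, target): "rect" ([centre column, centre row, width, height] in pixels, round what is visible of it).
- outline_of(picture, target): "mask" (480x640 bool, what is visible of it) and "rect" ([centre column, centre row, width, height] in pixels, round what is visible of it).
- pinpoint(picture, target): "pixel" ([row, column] in pixels: a listed point, or the origin of a listed thing).
The state is a dict: "t": time; "q": joint angles; "dq": joint speeds; "joint_efforts": joint torques, N m; "ee_pos": TCP position; "eef_rot": TCP orientation; "ft_force": force on the tool from outside, world axes, zero at the start; "wrist_torque": the same for the moment, N m; "width": finger opening in m.
Only numpy, scipy, OpenCV 4.12 (cv2) and the standard library are available. Lean on these libraries where they do the work, as an engineer would, in place of code of your own. Each camera call takes 0.05 s, during which the arm holds its last target. There are 200 camera calls.

## Working session

There is one attempt and no reset: what is moved stays moved. The work goes in short steps, Python scripts to look and compute and a tool call to move; the robot and the scene stay as the last step left them, time stands still between calls to the robot, and variables do not carry over. Pictures are saved under pics/ and viewed, about 8 in all and at most 12, crops included, and the job is handed in when it is done.

Besides the shell and the picture viewer there is one more tool, called after "Call:" in YAML: its name, and indented under it one key for each argument. play_rows: Moves the arm, as the interface text tells. Its arguments: {"type":"object","properties":{"targets":{"type":"string"}},"required":["targets"]}

```bash
mkdir -p pics; cat > h.py <<'E'
from cell import *
import numpy as np, cv2
from scipy.spatial.transform import Rotation as R
np.set_printoptions(precision=4,suppress=True)
def ray(p,row,col):
    f=240/np.tan(np.radians(p["vertical_fov"])/2)
    E=np.array(p["extrinsics"]); d=E[:3,:3]@np.array([(col-p["cx"])/f,-(row-p["cy"])/f,-1]); return E[:3,3],d
def atz(p,row,col,z):
    o,d=ray(p,row,col); return o+d*(z-o[2])/d[2]
def proj(p,X):
    f=240/np.tan(np.radians(p["vertical_fov"])/2)
    E=np.array(p["extrinsics"]); c=E[:3,:3].T@(np.array(X)-E[:3,3]); return np.array([p["cy"]+f*c[1]/c[2], p["cx"]-f*c[0]/c[2]])
def tri(p1,a,p2,b):
    o1,d1=ray(p1,*a);o2,d2=ray(p2,*b)
    s=np.linalg.lstsq(np.c_[d1,-d2],o2-o1,rcond=None)[0]
    A=o1+d1*s[0];B=o2+d2*s[1]; return (A+B)/2,np.linalg.norm(A-B)
def save(p,n,crop=None,k=1):
    im=p["image"][...,::-1]
    if crop: r0,r1,c0,c1=crop; im=im[r0:r1,c0:c1]
    cv2.imwrite(f"pics/{n}.png",cv2.resize(im,None,fx=k,fy=k,interpolation=cv2.INTER_CUBIC))
E
python3 - <<'E'
from h import *
s=capture("scene");t=capture("top")
save(s,"scene0");save(t,"top0")
for p,n in((s,"scene"),(t,"top")):
    print(n,{k:v for k,v in p.items() if k!="image"})
    for k in "brush_handle brush_tip stand_floor flask_rim flask_floor lever_pad lever_unit nut_mid belay_mid screw_mid headlamp_mid".split():
        print(k,[(np.round(d["pixel"],1).tolist(),round(d["conf"],2)) for d in pinpoint(p,k)][:4])
st=get_state();print(st["ee_pos"],R.from_rotvec(st["eef_rot"]).as_matrix(),st["width"],st["ft_force"])
E
```

```text
scene {'vertical_fov': 47.40715896738918, 'cx': 322.7361094922095, 'cy': 238.54115444627686, 'extrinsics': array([[-0.6523, -0.4335,  0.6217,  1.2285],
       [ 0.7579, -0.3836,  0.5277,  0.4666],
       [ 0.0097,  0.8154,  0.5788,  0.6975],
       [ 0.    ,  0.    ,  0.    ,  1.    ]]), 'shot': 1}
brush_handle [([211.4, 360.2], 0.79)]
brush_tip []
stand_floor [([246.7, 419.2], 0.97), ([287.0, 361.0], 0.86), ([336.7, 304.8], 0.76)]
flask_rim [([202.9, 265.8], 0.86), ([169.9, 220.3], 0.67)]
flask_floor [([206.1, 227.1], 0.82), ([266.3, 177.1], 0.77), ([230.8, 348.3], 0.63), ([313.3, 501.3], 0.55)]
lever_pad [([314.2, 498.1], 0.83)]
lever_unit [([364.1, 478.5], 0.93)]
nut_mid [([277.6, 458.4], 0.45)]
belay_mid [([230.6, 347.4], 0.63), ([284.9, 358.7], 0.37)]
screw_mid [([392.5, 340.6], 0.72), ([196.3, 264.4], 0.36)]
headlamp_mid [([308.2, 226.8], 0.84), ([200.2, 263.2], 0.54)]
top {'vertical_fov': 50.27916021965435, 'cx': 310.90823223480146, 'cy': 243.91130234784876, 'extrinsics': array([[ 0.004 ,  0.9915, -0.1298,  0.4545],
       [-0.9999,  0.0057,  0.0122, -0.0605],
       [ 0.0128,  0.1297,  0.9915,  1.2928],
       [ 0.    ,  0.    ,  0.    ,  1.    ]]), 'shot': 2}
brush_handle [([261.4, 281.0], 0.53)]
brush_tip [([265.6, 282.3], 0.85), ([263.5, 279.2], 0.26)]
stand_floor [([193.8, 276.2], 0.95), ([340.5, 275.1], 0.92), ([265.3, 281.6], 0.62), ([260.5, 282.9], 0.54)]
flask_rim [([272.1, 459.1], 0.74), ([185.9, 414.2], 0.67), ([257.0, 380.8], 0.56)]
flask_floor [([194.1, 402.4], 0.93), ([261.7, 374.9], 0.9), ([273.7, 448.2], 0.88)]
lever_pad [([265.3, 160.0], 0.61)]
lever_unit []
nut_mid [([328.0, 230.9], 0.44)]
belay_mid [([322.1, 333.6], 0.85)]
screw_mid [([182.8, 231.0], 0.89), ([256.9, 176.1], 0.56)]
headlamp_mid [([180.8, 335.9], 0.6)]
[0.2547 0.5708 0.2497] [[ 0.4075  0.9132  0.    ]
 [ 0.9132 -0.4075  0.0001]
 [ 0.0001 -0.     -1.    ]] 0.08812717435989473 [-0.1764  0.0855  0.3826]
```

View pics/scene0.png

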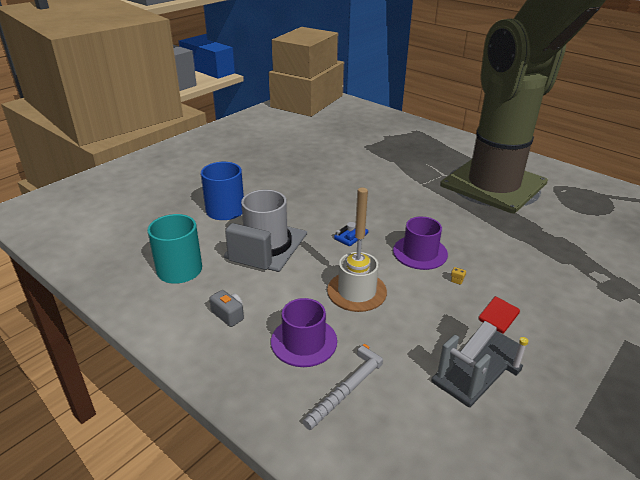

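View pics/top0.png

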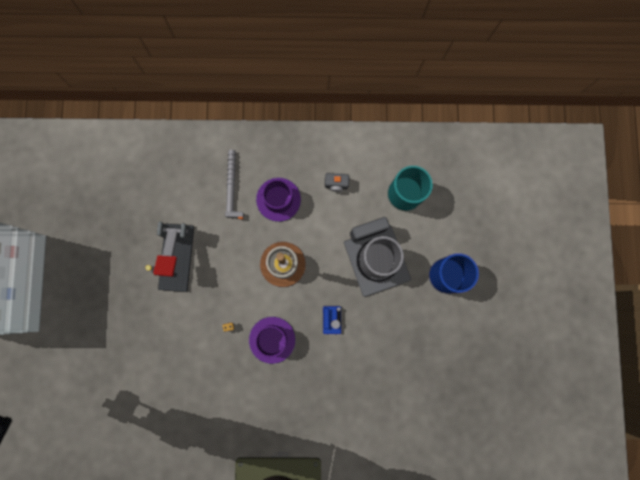

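The two views show these candidates, as scene (row, col) / top (row, col):
- **Stand, looks alike:** white cup with brush (280,358)/(263,282); purple cups (240,422)/(340,272) and (325,304)/(196,278). I choose the white one.
- **Flask, looks alike:** steel in grey dock (210,265)/(257,381); blue (190,222)/(272,455); turquoise (245,175)/(187,410). I choose the steel one.
- **Lever:** red pad (314,498)/(265,163).

Next I work out positions and overlay them on close crops.

```bash
cat > a.py <<'E'
from h import *
s=capture("scene");t=capture("top")
# circle fits
hsv=[cv2.cvtColor(p["image"],cv2.COLOR_RGB2HSV) for p in(s,t)]
def tops(name,near):
    out=[]
    for p,n in zip((s,t),near):
        L=pinpoint(p,name); L=[d for d in L if np.hypot(*(np.array(d["pixel"])-n))<25]
        out.append(L[0]["pixel"] if L else None)
    return out
for n,near,z in(("brush_handle",((211,360),(261,281)),None),("flask_rim",((203,266),(257,381)),.115),("flask_floor",((230,266),(262,375)),.016),("stand_floor",((287,361),(265,282)),.01),("lever_pad",((314,498),(265,160)),.103)):
    a=tops(n,near)
    print(n,a)
    if z: print([atz(p,*x,z) for p,x in zip((s,t),a) if x is not None])
    if a[0] is not None and a[1] is not None: print(tri(s,a[0],t,a[1]))
# red pad, marker tip, in both
for p,h,roi in((s,hsv[0],(280,400,420,560)),(t,hsv[1],(220,300,130,210))):
    r0,r1,c0,c1=roi; H=h[r0:r1,c0:c1]
    for nm,m in(("red",((H[...,0]<6)|(H[...,0]>174))&(H[...,1]>180)&(H[...,2]>60)),("yel",(H[...,0]>22)&(H[...,0]<36)&(H[...,1]>120)&(H[...,2]>80))):
        y,x=np.nonzero(m); q=cv2.minAreaRect(np.c_[x+c0,y+r0].astype(np.float32)); print(nm,len(x),y.mean()+r0,x.mean()+c0,cv2.boxPoints(q).round(1).tolist())
        if nm=="yel": print(atz(p,y.mean()+r0,x.mean()+c0,.068))
# handle mask
for p,h,roi in((s,hsv[0],(180,245,345,375)),(t,hsv[1],(240,290,260,305))):
    m=outline_of(p,"brush_handle"); print([(np.round(d["rect"],1),round(d["conf"],2)) for d in m][:3])
save(s,"cs",(130,420,180,560),2);save(t,"ct",(200,320,130,430),2.6)
E
python3 a.py
```

```text
brush_handle [[208.1, 359.3], [259.8, 281.1]]
(array([ 0.5652, -0.0108,  0.1857]), np.float64(0.0032168050681003657))
flask_rim [[200.7, 265.0], [257.6, 382.2]]
[array([ 0.5798, -0.2393,  0.115 ]), array([ 0.5777, -0.2405,  0.115 ])]
(array([ 0.578 , -0.2409,  0.1135]), np.float64(0.0005635031394068953))
flask_floor [None, [262.8, 375.5]]
[array([ 0.5748, -0.2385,  0.016 ])]
stand_floor [[288.5, 360.3], [266.8, 278.8]]
[array([0.5681, 0.0025, 0.01  ]), array([0.564 , 0.0042, 0.01  ])]
(array([0.5652, 0.0028, 0.0081]), np.float64(0.003667853864089167))
lever_pad [[310.8, 496.3], [264.2, 161.0]]
[array([0.5574, 0.261 , 0.103 ]), array([0.5607, 0.2733, 0.103 ])]
(array([0.5621, 0.2671, 0.1099]), np.float64(0.009182215230794452))
red 807 313.9442379182156 499.3469640644362 [[477.79998779296875, 318.70001220703125], [492.29998779296875, 293.70001220703125], [519.9000244140625, 309.70001220703125], [505.3999938964844, 334.70001220703125]]
yel 54 340.8888888888889 523.5740740740741 [[520.0, 337.0], [527.0, 337.0], [527.0, 345.0], [520.0, 345.0]]
[0.5537 0.3132 0.068 ]
red 326 265.61042944785277 164.85889570552146 [[153.60000610351562, 272.8999938964844], [157.5, 253.6999969482422], [175.3000030517578, 257.29998779296875], [171.5, 276.5]]
yel 2 267.5 150.0 [[150.0, 268.0], [150.0, 268.0], [150.0, 267.0], [150.0, 267.0]]
[0.5558 0.309  0.068 ]
[(array([357.3, 231.7,  28. ,  93.2]), 0.73)]
[(array([283.2, 265.1,  17.8,  21.8]), 0.76)]
```

```bash
cat > ov.py <<'E'
from h import *
s=capture("scene");t=capture("top")
a=np.linspace(0,2*np.pi,73)
def circ(im,p,c,r,col,k,o):
    P=[proj(p,(c[0]+r*np.cos(u),c[1]+r*np.sin(u),c[2])) for u in a]
    P=np.array([((x[1]-o[1]+.5)*k,(x[0]-o[0]+.5)*k) for x in P]).round().astype(np.int32)
    cv2.polylines(im,[P],True,col,1,cv2.LINE_AA)
def pan(p,r0,r1,c0,c1,k):
    im=cv2.resize(np.ascontiguousarray(p["image"][r0:r1,c0:c1,::-1]),None,fx=k,fy=k,interpolation=cv2.INTER_CUBIC);o=(r0,c0)
    circ(im,p,(.566,.003,.07),.037,(0,255,0),k,o);circ(im,p,(.578,-.240,.115),.046,(0,255,0),k,o)
    circ(im,p,(.565,-.011,.230),.009,(255,0,255),k,o);circ(im,p,(.565,-.011,.130),.009,(255,0,255),k,o);circ(im,p,(.565,-.008,.084),.0225,(255,255,0),k,o)
    return im
A=pan(s,170,310,230,410,4);B=pan(t,225,300,250,430,4)
cv2.imwrite("pics/ov1.png",cv2.resize(np.vstack([A[:330],B[:270]]) if 0 else np.vstack([A,B]),None,fx=.7,fy=.7,interpolation=cv2.INTER_AREA))
E
python3 ov.py
```

```text
(no output)
```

View pics/ov1.png

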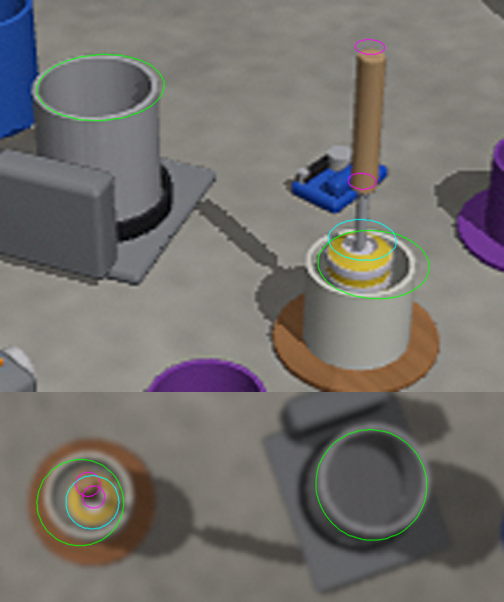

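The crops show the steel flask rim fit is good, at about (0.578,-0.240). The white stand rim sits about 7 mm towards -y of the estimate, so about (0.565,-0.004). The brush is upright at about (0.565,-0.010). Moving over now.

Call:
play_rows:
  targets: "-3.5 4.5 -0.6 0 1;-3.5 4.5 -0.6 0 1;-3.5 4.5 -0.6 0 1;-3.5 4.5 -0.6 0 1;-3.5 4.5 -0.6 0 1;-3.5 4.5 -0.6 0 1;-3.5 4.5 -0.6 0 1;-3.5 4.5 -0.6 0 1;-3.5 4.5 -0.6 0 1;-3.5 4.5 -0.6 0 1;0 0 0 0 1"

```text
t: 3.38
ee_pos: [0.5252, 0.062, 0.31]
eef_rot: [2.641, 1.695, 0.001]
ft_force: [-0.1, 0.5, 0.1]
width: 0.0881
```

```bash
cat >> h.py <<'E'
def go(*tgt):
    st=get_state(); M=R.from_rotvec(st["eef_rot"]).as_matrix(); print("pos",st["ee_pos"],"t",st["t"],"w",st["width"],"F",st["ft_force"],"yaw x",M[:2,0],"zt",M[:,2])
    if tgt: print("delta cm",M.T@(np.array(tgt)-st["ee_pos"])*100)
E
python3 - <<'E'
from h import *
go(.565,-.010,.30)
s=capture("scene");t=capture("top")
for p in(s,t):
    for n in("brush_handle","stand_floor","flask_rim","lever_unit"): print(n,[(np.round(d["pixel"],1).tolist(),round(d["conf"],2)) for d in pinpoint(p,n)][:3])
E
```

```text
pos [0.5252 0.062  0.31  ] t 3.375 w 0.08813536225395749 F [-0.1319  0.5491  0.1293] yaw x [0.4167 0.909 ] zt [ 0.0022 -0.0026 -1.    ]
delta cm [-4.8809  6.6153  1.0235]
brush_handle [([210.1, 357.5], 0.66)]
stand_floor [([287.2, 357.7], 0.91), ([251.6, 419.4], 0.83), ([338.8, 303.4], 0.74)]
flask_rim [([170.9, 219.5], 0.91), ([229.2, 171.6], 0.65), ([201.9, 265.2], 0.59)]
lever_unit [([365.7, 475.6], 0.92)]
brush_handle [([261.4, 285.3], 0.71)]
stand_floor [([267.1, 282.2], 0.88), ([196.4, 274.4], 0.74), ([341.8, 275.3], 0.72)]
flask_rim [([269.4, 460.1], 0.59), ([257.1, 381.5], 0.56), ([184.4, 414.2], 0.56)]
lever_unit [([258.9, 174.6], 0.86), ([263.6, 165.0], 0.72)]
```

Call:
play_rows:
  targets: "-2.4 3.3 0.5 0 1;-2.4 3.3 0.5 0 1;0 0 0 0 1;0 0 2 0 1;0 0 2 0 1;0 0 2.5 0 1;0 0 2.5 0 1;0 0 1.5 0 1;0 0 0.5 0 1;0 0 0 0 1"

```text
t: 5.12
ee_pos: [0.5639, -0.0027, 0.19]
eef_rot: [2.635, 1.71, 0.001]
ft_force: [0.6, -0.4, 0.3]
width: 0.0883
```

```bash
python3 - <<'E'
from h import *
go(.565,-.010,.187)
s=capture("scene");t=capture("top")
save(s,"g1",(140,320,270,450),4)
E
```

```text
pos [ 0.5639 -0.0027  0.19  ] t 5.125 w 0.08832926716348782 F [ 0.6189 -0.3802  0.259 ] yaw x [0.4073 0.9133] zt [ 0.0005  0.0002 -1.    ]
delta cm [-0.6273  0.397   0.2997]
```

View pics/g1.png

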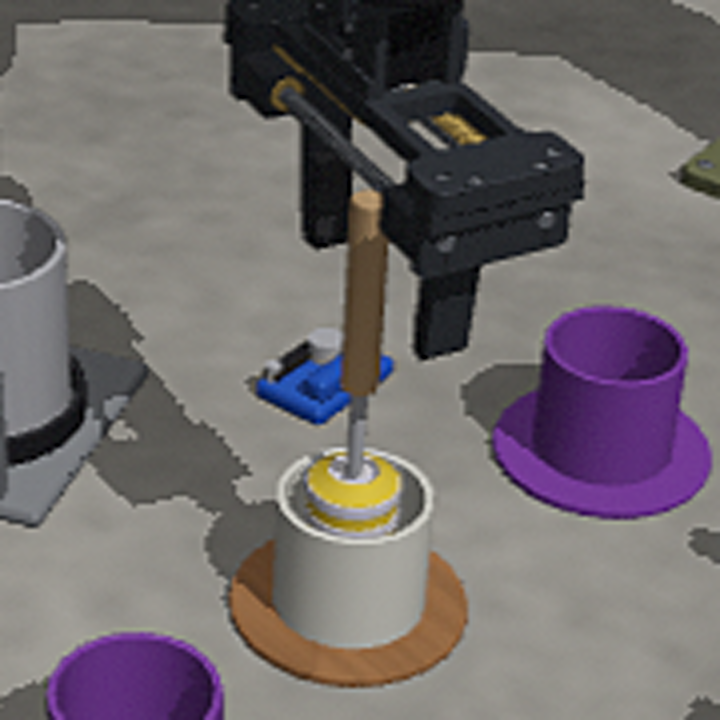

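```bash
python3 - <<'E'
from h import *
p=capture("scene");t=capture("top")
h=cv2.cvtColor(p["image"],cv2.COLOR_RGB2HSV)
for r in (195,205,215,225,232):
    H=h[r,345:380]; m=(H[:,0]>6)&(H[:,0]<22)&(H[:,1]>70)&(H[:,2]>50); c=np.nonzero(m)[0]+345
    print(r,c.min(),c.max(),c.mean())
for x in((.565,-.010),(.562,-.007),(.568,-.010)): print(x,[proj(p,(*x,z)).round(1) for z in(.12,.15,.18,.23)],proj(t,(*x,.08)))
print(proj(p,get_state()["ee_pos"]-[0,0,.011]))
E
```

```text
195 357 364 360.5
205 357 366 361.5
215 357 365 361.0
225 356 364 360.0
232 356 364 360.0
(0.565, -0.01) [array([238.8, 358.9]), array([225.1, 359.7]), array([211. , 360.5]), array([186.3, 361.9])] [263.9003 283.3138]
(0.562, -0.007) [array([238.7, 361.2]), array([225.1, 362. ]), array([211. , 362.9]), array([186.3, 364.4])] [265.1515 282.0371]
(0.568, -0.01) [array([239.5, 357.9]), array([225.9, 358.6]), array([211.7, 359.5]), array([187. , 360.9])] [262.6434 283.3277]
[212.5306 363.9438]
```

Call:
play_rows:
  targets: "-0.3 0.2 0.1 0 1;-0.3 0.2 0.1 0 1;0 0 0 0 1;0 0 0 0 -1;0 0 0 0 -1;0 0 0 0 -1;0 0 0 0 -1;0 0 0 0 -1;0 0 0 0 -1;0 0 0 0 -1;0 0 0 0 -1"

```text
t: 6.7
ee_pos: [0.5649, -0.0101, 0.1876]
eef_rot: [-2.635, -1.71, 0.0]
ft_force: [-0.2, 0.7, -0.3]
width: 0.0171
```

```bash
python3 - <<'E'
from h import *
go(.565,-.010,.30)
E
```

```text
pos [ 0.5649 -0.0101  0.1876] t 6.7 w 0.017106360612661735 F [-0.2252  0.746  -0.3417] yaw x [0.4075 0.9132] zt [-0.0002  0.     -1.    ]
delta cm [  0.0159   0.0071 -11.2366]
```

Call:
play_rows:
  targets: "0 0 -0.5 0 -1;0 0 -1 0 -1;0 0 -1.5 0 -1;0 0 -2 0 -1;0 0 -2 0 -1;0 0 -2 0 -1;0 0 -2 0 -1;0 0 -2 0 -1;0 0 -1.5 0 -1;0 0 -0.5 0 -1;0 0 0 0 -1"

```text
t: 8.07
ee_pos: [0.5648, -0.0101, 0.3378]
eef_rot: [2.635, 1.71, 0.0]
ft_force: [-0.3, -0.7, -0.8]
width: 0.0171
```

```bash
python3 - <<'E'
from h import *
go(.578,-.240,.34)
p=capture("scene");t=capture("top")
save(p,"g2",(110,330,200,450),3)
for r in range(0): pass
for n in("brush_tip","brush_handle","flask_rim"):
  for q in(p,t): print(n,[(np.round(d["pixel"],1).tolist(),round(d["conf"],2)) for d in pinpoint(q,n)][:3])
x=get_state()["ee_pos"]; print(proj(p,x-[0,0,.1776]),proj(t,x-[0,0,.1776]))
E
```

```text
pos [ 0.5648 -0.0101  0.3378] t 8.075 w 0.017078066495556758 F [-0.2906 -0.7097 -0.7702] yaw x [0.4075 0.9132] zt [ 0.0001  0.     -1.    ]
delta cm [-20.4559  10.5717  -0.2239]
brush_tip [([221.6, 360.0], 0.87)]
brush_tip [([256.8, 380.5], 0.47)]
brush_handle [([133.3, 361.3], 0.88), ([200.0, 266.4], 0.48)]
brush_handle []
flask_rim [([227.4, 175.0], 0.91), ([200.5, 264.1], 0.9), ([172.3, 224.3], 0.85)]
flask_rim [([183.1, 412.7], 0.89), ([268.3, 456.1], 0.82), ([256.5, 379.4], 0.65)]
[220.5313 359.9457] [260.7177 281.9018]
```

View pics/g2.png

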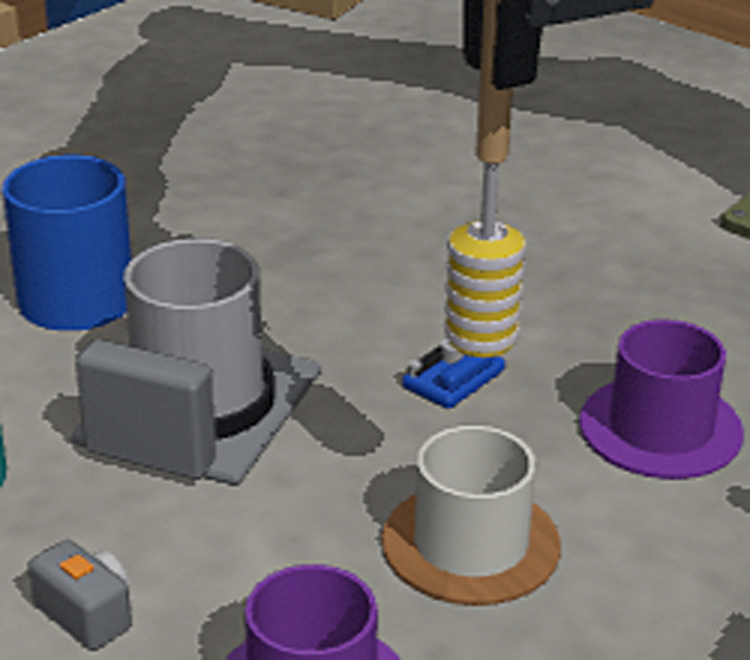

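The brush hangs straight in the jaws and the empty white stand now shows clearly. Its rim centre is at about scene (263,358), and the flask rim centre at about (201,264). Next I carry the brush over the flask.

Call:
play_rows:
  targets: "-2 1 0 0 -1;-3 1.6 0 0 -1;-3.5 1.8 0 0 -1;-3.5 1.8 0 0 -1;-3.5 1.8 0 0 -1;-2.9 1.5 0 0 -1;-1.5 0.8 0 0 -1;-0.5 0.3 0 0 -1;0 0 0 0 -1"

```text
t: 9.6
ee_pos: [0.5788, -0.2384, 0.3376]
eef_rot: [-2.634, -1.711, -0.001]
ft_force: [-0.1, 0.6, 0.1]
width: 0.0171
```

```bash
python3 - <<'E'
from h import *
p=capture("scene");t=capture("top")
print("stand",atz(p,263.3,358.3,.07),"flask",atz(p,201.4,263.8,.115))
go(.578,-.240,.34)
# white stand in top: bright low-sat pixels
h=cv2.cvtColor(t["image"],cv2.COLOR_RGB2HSV)[235:300,250:315]
m=((h[...,1]<45)&(h[...,2]>150)).astype(np.uint8); y,x=np.nonzero(m); print(len(x))
if len(x)>20: 
  e=cv2.fitEllipse(cv2.convexHull(np.c_[x+250,y+235].astype(np.float32)));print(e,atz(t,e[0][1],e[0][0],.07))
g=pinpoint(t,"stand_floor");print([(np.round(d["pixel"],1),atz(t,*d["pixel"],.01)) for d in g])
save(p,"g3",(110,290,200,400),3);cv2.imwrite("pics/b.png",np.hstack([cv2.resize(np.ascontiguousarray(p["image"][110:260,200:330,::-1]),None,fx=3,fy=3),cv2.resize(np.ascontiguousarray(t["image"][225:315,250:450,::-1])[:,:],(800//2*2-390,450))]))
E
```

```text
stand [ 0.571  -0.0037  0.07  ] flask [ 0.5833 -0.2392  0.115 ]
pos [ 0.5789 -0.2377  0.3378] t 9.7 w 0.017214782992609083 F [ 0.0068  0.2937 -1.1564] yaw x [0.4054 0.9141] zt [ 0.0001  0.0012 -1.    ]
delta cm [-0.2438  0.0096 -0.2235]
144
((281.1123046875, 261.2742004394531), (29.442514419555664, 30.0111083984375), 73.1235122680664) [ 0.5722 -0.0042  0.07  ]
[(array([339.4, 274.7]), array([0.3844, 0.0121, 0.01  ])), (array([262.5, 282.2]), array([ 0.5749, -0.0042,  0.01  ])), (array([196.7, 277.4]), array([0.7438, 0.0099, 0.01  ]))]
```

View pics/b.png

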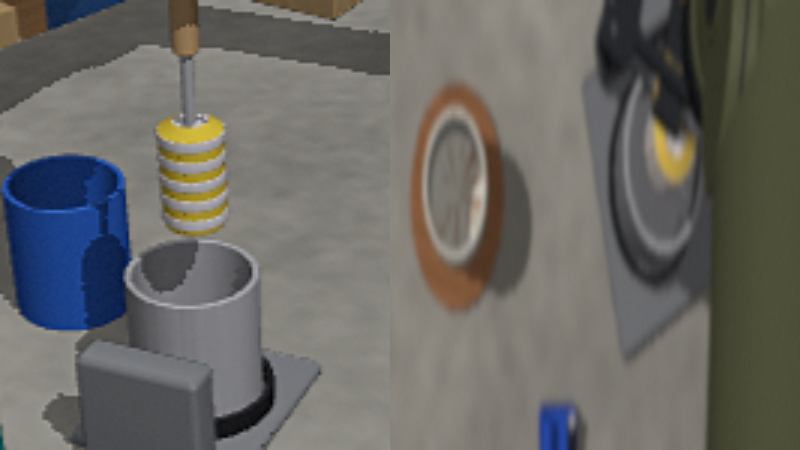

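Stand measured at (0.5715,-0.004). The head is above the flask mouth and centred, so I go down.

Call:
play_rows:
  targets: "-0.2 0 1 0 -1;0 0 2 0 -1;0 0 2.5 0 -1;0 0 2.5 0 -1;0 0 2 0 -1;0 0 2 0 -1;0 0 1 0 -1;0 0 0.5 0 -1;0 0 0.2 0 -1;0 0 0.2 0 -1;0 0 0 0 -1"

```text
t: 11.12
ee_pos: [0.5779, -0.2415, 0.199]
eef_rot: [2.635, 1.71, 0.001]
ft_force: [0.0, 1.3, -0.5]
width: 0.0173
```

Call:
play_rows:
  targets: "0 0 0.15 0 -1;0 0 0.15 0 -1;0 0 0.1 0 -1;0 0 0 0 -1"

```text
t: 11.62
ee_pos: [0.579, -0.2417, 0.1975]
eef_rot: [2.633, 1.708, 0.004]
ft_force: [-2.4, 1.1, 14.6]
width: 0.0172
```

```bash
python3 - <<'E'
from h import *
p=capture("scene"); go()
E=np.array(p["extrinsics"])
def edge(c,r):
    return max(proj(p,(c[0]+r*np.cos(a),c[1]+r*np.sin(a),c[2]))[0] for a in np.linspace(0,6.28,60))
im=cv2.imread("pics/g2.png");h=cv2.cvtColor(im,cv2.COLOR_BGR2HSV)
for nm,off in(("a",.1776),("b",.1825)):
    print(nm,"g2 tip edge row",edge((.5648,-.0101,.3378-off),.0225),"handle bottom",edge((.5648,-.0101,.3378-off+.12),.009))
    print("now handle bottom",edge((.579,-.2417,.1975-off+.12),.009))
sat=h[300:380,(360-200)*3-3,1];val=h[300:380,(360-200)*3-3];print([(300+i,*v) for i,v in enumerate(val.tolist()) if 30<i<70][::3])
save(p,"n1",(110,230,220,320),5)
im=p["image"];hh=cv2.cvtColor(im,cv2.COLOR_RGB2HSV)
for r in range(150,215,1):
    H=hh[r,255:275];m=(H[:,0]>6)&(H[:,0]<22)&(H[:,1]>70);print(r,m.sum(),end="; ")
E
```

```text
pos [ 0.5789 -0.2417  0.1975] t 11.675 w 0.01719340416539797 F [-2.6179  0.9146 15.1195] yaw x [0.4078 0.9131] zt [ 0.0035 -0.0014 -1.    ]
a g2 tip edge row 227.42923608567992 handle bottom 162.41589896529297
now handle bottom 191.82811236993052
b g2 tip edge row 229.7378727253464 handle bottom 165.07887254756025
now handle bottom 193.94209233181692
[(331, 135, 8, 134), (334, 24, 197, 155), (337, 24, 208, 153), (340, 25, 176, 158), (343, 124, 21, 194), (346, 129, 11, 156), (349, 123, 15, 155), (352, 23, 118, 125), (355, 24, 253, 146), (358, 112, 213, 200), (361, 110, 214, 181), (364, 111, 210, 158), (367, 110, 209, 139)]
150 2; 151 1; 152 1; 153 2; 154 1; 155 1; 156 2; 157 1; 158 1; 159 2; 160 2; 161 3; 162 3; 163 3; 164 3; 165 3; 166 3; 167 3; 168 2; 169 2; 170 2; 171 3; 172 2; 173 5; 174 9; 175 8; 176 8; 177 8; 178 8; 179 8; 180 8; 181 8; 182 8; 183 8; 184 8; 185 8; 186 8; 187 8; 188 9; 189 8; 190 8; 191 7; 192 6; 193 0; 194 0; 195 0; 196 0; 197 0; 198 0; 199 0; 200 0; 201 0; 202 0; 203 0; 204 0; 205 0; 206 0; 207 0; 208 0; 209 0; 210 0; 211 0; 212 0; 213 0; 214 0;
```

View pics/n1.png

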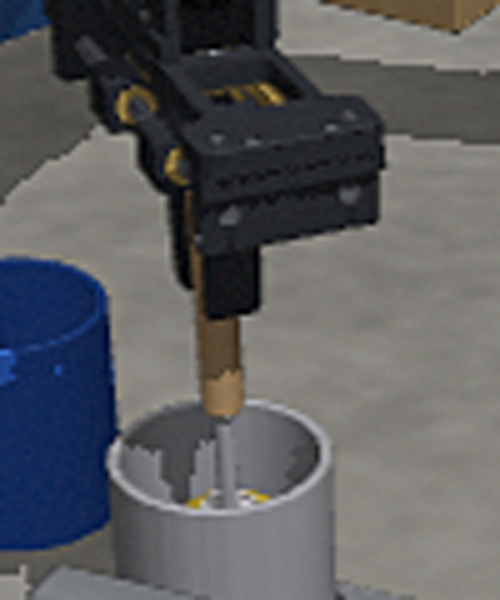

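Firm floor contact at about 15 N, with the head centred in the flask. Strokes follow.

Call:
play_rows:
  targets: "0 0 -0.5 0 -1;0 0 -1 0 -1;0 0 -2 0 -1;0 0 -2 0 -1;0 0 -2 0 -1;0 0 -1 0 -1;0 0 -0.7 0 -1;0 0 0 0 -1;0 0 0 0 -1"

```text
t: 12.8
ee_pos: [0.5774, -0.2413, 0.286]
eef_rot: [-2.635, -1.709, 0.001]
ft_force: [0.6, -0.1, -1.0]
width: 0.0172
```

Call:
play_rows:
  targets: "0 0 1 0 -1;0 0 2 0 -1;0 0 2 0 -1;0 0 2 0 -1;0 0 1 0 -1;0 0 0.5 0 -1;0 0 0.3 0 -1;0 0 0.2 0 -1;0 0 0.1 0 -1;0 0 0 0 -1;0 0 0 0 -1"

```text
t: 14.18
ee_pos: [0.5785, -0.2416, 0.1976]
eef_rot: [2.634, 1.709, 0.003]
ft_force: [-1.5, -0.1, 7.1]
width: 0.0172
```

Call:
play_rows:
  targets: "0 0 -0.5 0 -1;0 0 -1 0 -1;0 0 -2 0 -1;0 0 -2 0 -1;0 0 -2 0 -1;0 0 -1 0 -1;0 0 -0.5 0 -1;0 0 0 0 -1;0 0 -2 0 -1;0 0 -2 0 -1;0 0 -1 0 -1;0 0 0 0 -1"

```text
t: 15.68
ee_pos: [0.5778, -0.2414, 0.3357]
eef_rot: [2.635, 1.71, 0.0]
ft_force: [-0.4, -0.4, -0.9]
width: 0.0173
```

```bash
python3 - <<'E'
from h import *
go(.5715,-.004,.337)
p=capture("scene")
print([(np.round(d["pixel"],1),round(d["conf"],2)) for d in pinpoint(p,"flask_rim")])
print([(np.round(d["pixel"],1),round(d["conf"],2)) for d in pinpoint(p,"brush_tip")], proj(p,get_state()["ee_pos"]-[0,0,.1815]))
E
```

```text
pos [ 0.5778 -0.2414  0.3357] t 15.675 w 0.01725448001352838 F [-0.4477 -0.4393 -0.9388] yaw x [0.4076 0.9132] zt [ 0.0003 -0.0001 -1.    ]
delta cm [ 21.4236 -10.2553  -0.1364]
[(array([227.7, 170.6]), 0.95), (array([199.7, 265.6]), 0.58), (array([173.3, 222.2]), 0.56), (array([312.4, 496.4]), 0.34)]
[(array([180.7, 264.2]), 0.64)] [183.5543 264.2739]
```

Flask unmoved. Carrying the brush back over the stand.

Call:
play_rows:
  targets: "2 -1 0 0 -1;3 -1.4 0 0 -1;3.5 -1.7 0 0 -1;3.5 -1.7 0 0 -1;3.5 -1.7 0 0 -1;3.5 -1.6 0 0 -1;1.7 -0.8 0 0 -1;0.7 -0.3 0 0 -1;0 0 0 0 -1;0 0 0 0 -1"

```text
t: 17.08
ee_pos: [0.5719, -0.0063, 0.3356]
eef_rot: [2.637, 1.706, -0.001]
ft_force: [-0.9, -0.5, -1.0]
width: 0.0173
```

```bash
python3 - <<'E'
from h import *
go(.5715,-.004,.337)
p=capture("scene");im=p["image"][190:310,300:420,::-1]
cv2.imwrite("pics/s1.png",cv2.resize(np.ascontiguousarray(im),None,fx=4,fy=4))
E
```

```text
pos [ 0.5719 -0.0063  0.3356] t 17.075 w 0.017261265396443626 F [-0.9448 -0.4993 -0.9532] yaw x [0.41   0.9121] zt [-0.0001 -0.001  -1.    ]
delta cm [ 0.1925 -0.128  -0.1409]
```

View pics/s1.png

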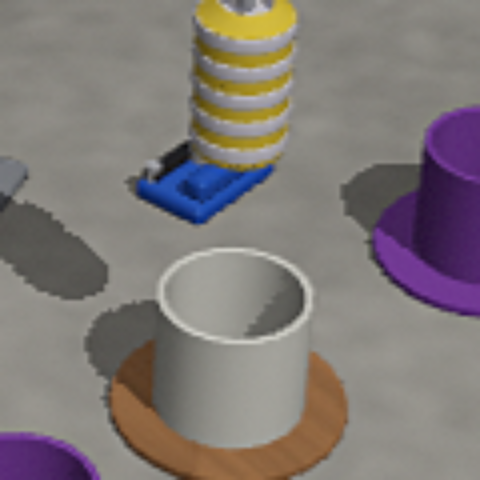

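The head is in line over the cup (rim centre at crop (236,295), head at (241,160)). Lowering.

Call:
play_rows:
  targets: "0.1 -0.1 1 0 -1;0.1 0 2 0 -1;0 0 2.5 0 -1;0 0 2.5 0 -1;0 0 2 0 -1;0 0 2 0 -1;0 0 1 0 -1;0 0 0.5 0 -1;0 0 0.3 0 -1;0 0 0.2 0 -1;0 0 0 0 -1"

```text
t: 18.5
ee_pos: [0.5719, -0.0022, 0.196]
eef_rot: [2.635, 1.71, 0.001]
ft_force: [0.3, -0.1, -0.3]
width: 0.0174
```

Call:
play_rows:
  targets: "0 0 0.1 0 -1;0 0 0.1 0 -1;0 0 0.1 0 -1;0 0 0 0 -1"

```text
t: 19.0
ee_pos: [0.5717, -0.0022, 0.1926]
eef_rot: [-2.635, -1.71, 0.0]
ft_force: [0.7, 0.7, -0.1]
width: 0.0173
```

Call:
play_rows:
  targets: "0 0 0.1 0 -1;0 0 0.1 0 -1;0 0 0 0 -1"

```text
t: 19.38
ee_pos: [0.5717, -0.0022, 0.1906]
eef_rot: [-2.635, -1.71, 0.0]
ft_force: [-0.3, -0.1, 0.6]
width: 0.017
```

Call:
play_rows:
  targets: "0 0 0.05 0 -1;0 0 0.05 0 -1;0 0 0 0 -1"

```text
t: 19.75
ee_pos: [0.5717, -0.0022, 0.1897]
eef_rot: [-2.635, -1.71, -0.0]
ft_force: [0.2, -0.5, -1.8]
width: 0.0173
```

Call:
play_rows:
  targets: "0 0 0.1 0 -1;0 0 0.1 0 -1;0 0 0 0 -1"

```text
t: 20.12
ee_pos: [0.5717, -0.0022, 0.1877]
eef_rot: [-2.635, -1.71, -0.0]
ft_force: [0.4, -1.5, -0.0]
width: 0.0169
```

Call:
play_rows:
  targets: "0 0 0.1 0 -1;0 0 0.1 0 -1;0 0 0 0 -1"

```text
t: 20.5
ee_pos: [0.5724, -0.0021, 0.1875]
eef_rot: [2.635, 1.709, 0.003]
ft_force: [-2.0, -0.1, 12.6]
width: 0.0172
```

```bash
python3 - <<'E'
from h import *
go()
p=capture("scene")
def edge(c,r):
    return max(proj(p,(c[0]+r*np.cos(a),c[1]+r*np.sin(a),c[2]))[0] for a in np.linspace(0,6.28,60))
hh=cv2.cvtColor(p["image"],cv2.COLOR_RGB2HSV)
for r in range(228,246,1):
    H=hh[r,345:375];m=(H[:,0]>6)&(H[:,0]<22)&(H[:,1]>70);print(r,m.sum(),end="; ")
print([edge((.5717,-.0022,z+.12),.009) for z in(.006,.01,.014,.018)])
save(p,"s2",(190,310,300,420),4)
E
```

```text
pos [ 0.5724 -0.0021  0.1875] t 20.5 w 0.017154294553244413 F [-1.9855 -0.1104 12.5802] yaw x [0.4077 0.9131] zt [ 0.0022 -0.0001 -1.    ]
228 9; 229 10; 230 10; 231 9; 232 9; 233 8; 234 8; 235 9; 236 10; 237 9; 238 8; 239 8; 240 8; 241 6; 242 0; 243 0; 244 0; 245 0; [np.float64(242.2504922321093), np.float64(240.43416963558766), np.float64(238.6092172125013), np.float64(236.77557331252675)]
```

View pics/s2.png

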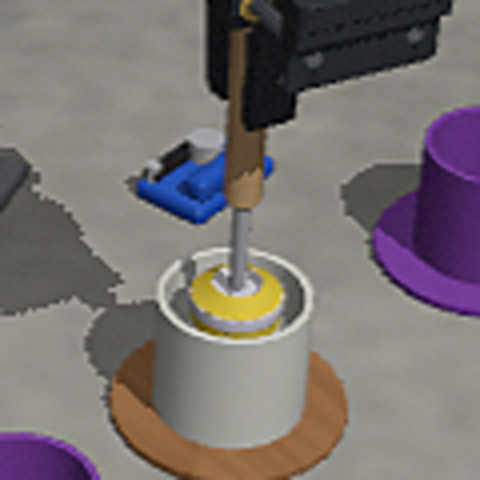

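Brush stands on the stand's floor, inside the cup. I relieve the push and then let go.

Call:
play_rows:
  targets: "0 0 -0.1 0 -1;0 0 -0.1 0 -1;0 0 0 0 -1;0 0 0 0 -0.5;0 0 0 0 0;0 0 0 0 0.5;0 0 0 0 1;0 0 0 0 1;0 0 0 0 1;0 0 0 0 1;0 0 0 0 1"

```text
t: 21.92
ee_pos: [0.5718, -0.0022, 0.1877]
eef_rot: [-2.636, -1.71, -0.0]
ft_force: [0.0, 0.2, 0.4]
width: 0.0877
```

Call:
play_rows:
  targets: "0 0 -0.5 0 1;0 0 -1 0 1;0 0 -2 0 1;0 0 -3 0 1;0 0 -3 0 1;0 0 -3 0 1;0 0 0 0 1"

```text
t: 22.8
ee_pos: [0.5732, -0.002, 0.3156]
eef_rot: [2.633, 1.708, 0.008]
ft_force: [0.5, 0.6, -0.1]
width: 0.0879
```

```bash
python3 - <<'E'
from h import *
go()
p=capture("scene")
save(p,"u1",(150,420,250,570),2.4)
for n in("lever_pad","lever_unit","brush_handle"): print(n,[(np.round(d["pixel"],1),round(d["conf"],2)) for d in pinpoint(p,n)])
E
```

```text
pos [ 0.5732 -0.002   0.3156] t 22.8 w 0.08793106430442393 F [ 0.4588  0.6044 -0.0728] yaw x [0.4077 0.9131] zt [ 0.0061  0.0005 -1.    ]
lever_pad [(array([312.4, 499.3]), 0.98)]
lever_unit []
brush_handle [(array([214.8, 361.4]), 0.66)]
```

View pics/u1.png

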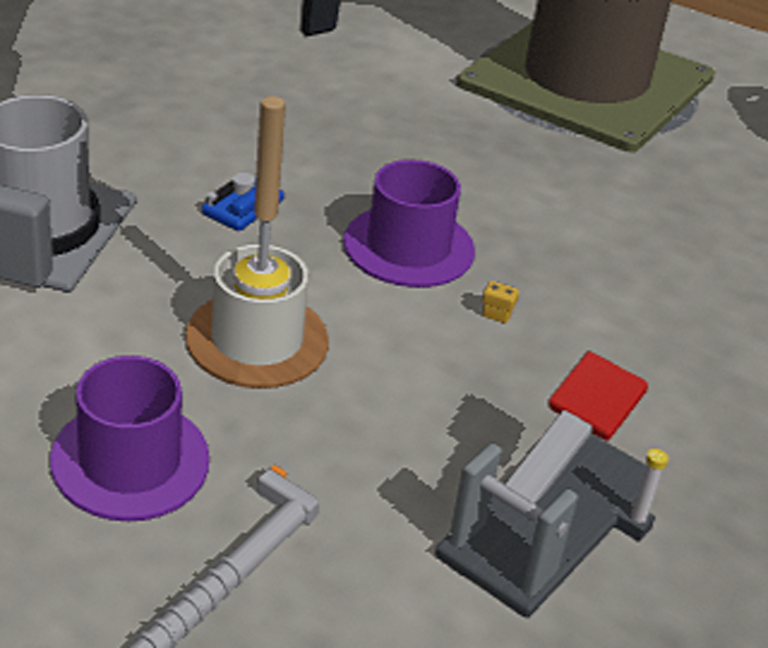

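The brush stands upright in the white cup at crop (262,280). The red pad is at (598,395), the marker tip at (657,458), and the nut is undisturbed at (500,302). Now I fit the lever unit's pose.

```bash
cat > lev.py <<'E'
from h import *
from scipy.optimize import least_squares
c,s_=np.cos(np.radians(20)),np.sin(np.radians(20))
def pad(du,dv): # raised pad upper face point, unit frame
    x,z=-95+du*1000,6; return np.array([60+x*c+z*s_, dv*1000, 65-x*s_+z*c])/1000
def W(P,u): cy,sy=np.cos(u[2]),np.sin(u[2]); return np.array([u[0]+cy*P[0]-sy*P[1],u[1]+sy*P[0]+cy*P[1],P[2]])
p=capture("scene");t=capture("top")
def red(p,roi):
    r0,r1,c0,c1=roi;H=cv2.cvtColor(p["image"],cv2.COLOR_RGB2HSV)[r0:r1,c0:c1]
    m=((H[...,0]<6)|(H[...,0]>174))&(H[...,1]>150)&(H[...,2]>60); y,x=np.nonzero(m)
    q=cv2.minEnclosingTriangle  # unused
    hull=cv2.convexHull(np.c_[x+c0,y+r0].astype(np.int32))
    e=1
    while len(a:=cv2.approxPolyDP(hull,e,True))>4: e+=.25
    return a[:,0].astype(float),(y.mean()+r0,x.mean()+c0)
qs,cs=red(p,(280,345,470,530)); qt,ct=red(t,(220,300,130,210)); print(qs.tolist(),cs,qt.tolist(),ct)
corners=[pad(a,b) for a in(-.025,.025) for b in(-.023,.023)]
def res(u):
    r=[]
    for cam,q in((p,qs),(t,qt)):
        for P in corners:
            x=proj(cam,W(P,u))[::-1]; d=q-x; r+=list(d[np.argmin((d**2).sum(1))])
    r+=list(proj(p,W(np.array([-.035,.047,.068]),u))-[340.9,523.6]); return r
f=least_squares(res,[.59,.26,-.2],loss="soft_l1");u=f.x
print("unit",u,"rms",np.sqrt(2*f.cost/18),np.round(f.fun,1))
print("pad raised",W(pad(0,0),u),"pad level",W(np.array([-.035,0,.071]),u),"marker",W(np.array([-.035,.047,.071]),u))
E
python3 lev.py
```

```text
[[519.0, 310.0], [503.0, 332.0], [479.0, 319.0], [495.0, 296.0]] (np.float64(313.8398058252427), np.float64(499.29368932038835)) [[175.0, 257.0], [172.0, 275.0], [154.0, 273.0], [158.0, 256.0]] (np.float64(265.7289972899729), np.float64(164.73441734417344))
unit [ 0.5872  0.2649 -0.0578] rms 0.9795281047898986 [ 0.7  0.7 -1.5  1.1  1.8  1.7 -0.4  0.1  0.1  0.   2.1 -0.7 -0.7  1.5
  1.9  1.7  0.6  0. ]
pad raised [0.56   0.2665 0.1031] pad level [0.5522 0.2669 0.071 ] marker [0.555  0.3138 0.071 ]
```

Call:
play_rows:
  targets: "2 -1 0 0 1;4 -2.1 0 0 0;4.5 -2.4 0 0 -1;4.5 -2.4 0 0 -1;4.5 -2.4 0 0 -1;3 -1.6 0 0 -1;1.2 -0.8 0 0 -1;0 0 0 -0.12 -1;0 0 0 -0.12 -1;0 0 0 -0.12 -1;0 0 0 0 -1;0 0 0 0 -1"

```text
t: 24.6
ee_pos: [0.5525, 0.265, 0.3125]
eef_rot: [2.29, 2.15, -0.001]
ft_force: [-0.4, 0.4, 0.8]
width: 0.0006
```

```bash
python3 - <<'E'
from h import *
go(.553,.2665,.125)
print(get_state()["q"])
E
```

```text
pos [0.5525 0.265  0.3125] t 24.6 w 0.0005978835292384471 F [-0.3792  0.4161  0.8498] yaw x [0.0629 0.998 ] zt [-0.0003 -0.0008 -1.    ]
delta cm [ 0.1682  0.0423 18.7484]
[-0.3377  0.6171 -0.3305  1.5186  0.2196  1.0432  0.7853]
```

Go down to just above the pad (tips at about 0.122).

Call:
play_rows:
  targets: "0.1 0 2 0 -1;0 0 3 0 -1;0 0 3 0 -1;0 0 3 0 -1;0 0 3 0 -1;0 0 2.5 0 -1;0 0 1.2 0 -1;0 0 0.3 0 -1;0 0 0 0 -1"

```text
t: 25.72
ee_pos: [0.5529, 0.2673, 0.1334]
eef_rot: [2.287, 2.153, 0.002]
ft_force: [-0.7, 0.2, 0.1]
width: 0.0004
```

```bash
python3 - <<'E'
from h import *
go(.553,.2665,.082)
p=capture("scene");save(p,"l1",(240,420,420,570),4)
E
```

```text
pos [0.5529 0.2673 0.1334] t 25.725 w 0.0003572700343660855 F [-0.6728  0.243   0.0522] yaw x [0.0601 0.9982] zt [ 0.0011  0.0006 -1.    ]
delta cm [-0.0786  0.012   5.1389]
```

View pics/l1.png

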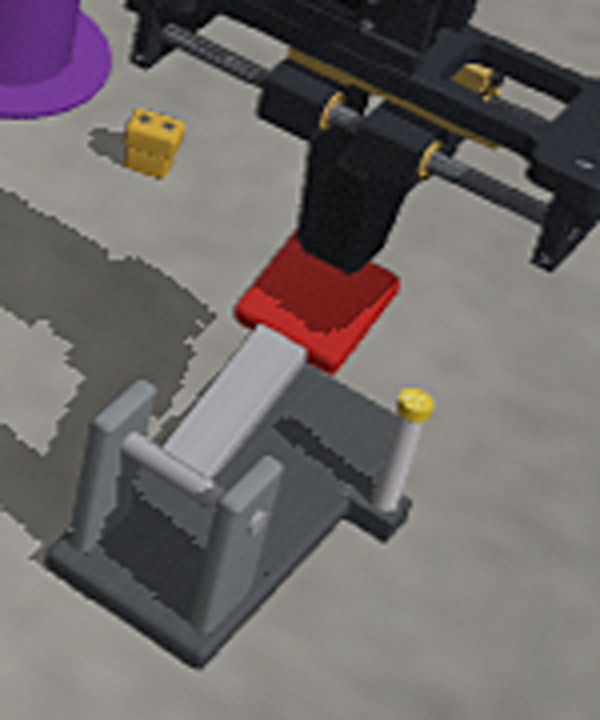

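The closed tips are centred over the red pad (crop (320,285)) and the marker post is clear. Pressing.

Call:
play_rows:
  targets: "0 0 1 0 -1;0 0 0.8 0 -1;0 0 0.7 0 -1;0 0 0.6 0 -1;0 0 0.5 0 -1;0 0 0.5 0 -1;0 0 0.4 0 -1;0 0 0.3 0 -1;0 0 0 0 -1;0 0 0 0 -1"

```text
t: 27.02
ee_pos: [0.5492, 0.2676, 0.0846]
eef_rot: [-2.283, -2.154, 0.007]
ft_force: [-6.9, 0.2, 9.1]
width: 0.0007
```

Call:
play_rows:
  targets: "0 0 0.15 0 -1;0 0 0.1 0 -1;0 0 0 0 -1;0 0 0 0 -1"

```text
t: 27.52
ee_pos: [0.549, 0.2676, 0.0823]
eef_rot: [-2.283, -2.154, 0.007]
ft_force: [-7.6, -0.6, 10.3]
width: 0.0008
```

```bash
python3 - <<'E'
from h import *
go(.5525,.2665,.082)
p=capture("scene");t=capture("top")
a=cv2.resize(np.ascontiguousarray(p["image"][290:390,425:545,::-1]),None,fx=5,fy=5,interpolation=cv2.INTER_CUBIC)
cv2.imwrite("pics/l2.png",a)
E
```

```text
pos [0.549  0.2676 0.0823] t 27.525 w 0.0007906102273646605 F [-7.6305 -0.6363 10.3181] yaw x [0.0581 0.9983] zt [-0.0055 -0.0009 -1.    ]
delta cm [-0.0864  0.3515  0.0253]
```

View pics/l2.png

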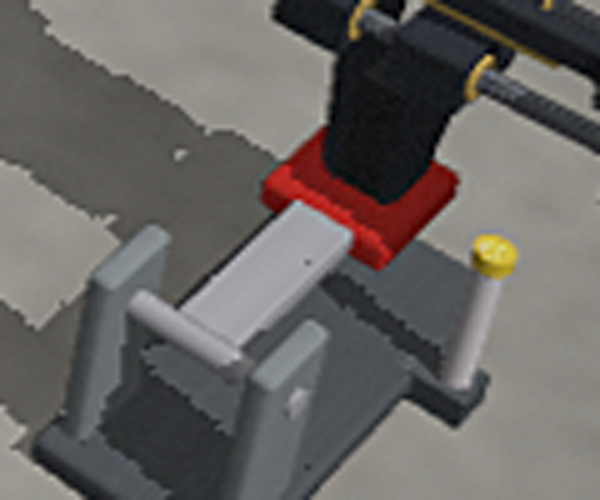

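```bash
python3 - <<'E'
from h import *
go()
p=capture("scene")
u=(.5872,.2649)
for yaw in(-.06,-.12):
  for th in(.30,.35,.40):
    g=th-.349; c,s=np.cos(g),np.sin(g); o=[]
    for a,b in((-120,23),(-120,-23),(-70,-23)):
        x=60+a*c+6*s; z=65+a*s+6*c   # pressing lowers pad
        P=np.array([x,b,z])/1000; cy,sy=np.cos(yaw),np.sin(yaw)
        o.append(proj(p,(u[0]+cy*P[0]-sy*P[1],u[1]+sy*P[0]+cy*P[1],P[2])).round(1).tolist())
    print(yaw,th,o)
print(get_state()["ft_force"])
for n in("nut_mid","belay_mid","headlamp_mid","brush_handle","flask_rim"): print(n,[np.round(d["pixel"],1).tolist() for d in pinpoint(p,n)])
E
```

```text
pos [0.549  0.2676 0.0823] t 27.625 w 0.0004241584259193175 F [-8.3743  0.0679 10.1759] yaw x [0.0582 0.9983] zt [-0.0055 -0.0009 -1.    ]
-0.06 0.3 [[322.0, 518.6], [308.4, 493.3], [324.5, 477.2]]
-0.06 0.35 [[324.7, 517.8], [311.1, 492.6], [326.1, 476.7]]
-0.06 0.4 [[327.5, 516.9], [313.9, 491.8], [327.8, 476.2]]
-0.12 0.3 [[323.6, 520.2], [309.1, 495.6], [324.3, 478.0]]
-0.12 0.35 [[326.3, 519.4], [311.8, 494.9], [325.9, 477.5]]
-0.12 0.4 [[329.1, 518.4], [314.5, 494.1], [327.5, 477.0]]
[-8.3974  0.0841 10.8234]
nut_mid [[278.3, 454.2]]
belay_mid [[232.0, 349.2], [327.6, 497.3]]
headlamp_mid [[313.9, 225.0]]
brush_handle [[216.1, 358.7]]
flask_rim [[228.9, 171.2], [201.6, 266.4], [174.3, 221.1]]
```

```bash
python3 -c "
from h import *
print(finish_job())"
```

```text
the job is handed in; nothing more can be done
None
```

The job is done and handed in at about 27.7 s, with the arm still holding the lever down at level.

- **Brushing:** I lifted the brush from the white stand and made two strokes in the steel flask. Each one went down to a firm stop (15 N, then 7 N) and back up to roughly 10 mm below the rim.
- **Stand:** I set the brush back down until it touched the stand's floor, then let go. The picture shows it upright in the cup.
- **Lever:** The closed fingers are pressing the red pad, with the fingertips at 71.3 mm against 71 mm for level. The upward force is 10–11 N against about 10 N expected. The pad corners in the picture match a lever angle of about 0.35–0.37 rad.
- **Surroundings:** In the last detections the flask, nut and belay device were where they started, to within detection noise. The headlamp's detected point was about 6 pixels off its first one, though nothing went near it. I did not recheck the ice screw.

**Two readings that did not fit:**
- **Flask floor:** the brush stopped in the flask about 10 mm higher than it does in its stand, where 6 mm was expected. The stop was firm and at the same height both times, so I took it as the flask's floor.
- **Sideways force:** there is about 8 N of sideways push on the fingers at the pad, which I put down to friction. The pose was steady over the last two readings.

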